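# Put the carver's tools back on their outlines

### The arm

A 7-joint arm with a two-finger parallel gripper is mounted at the origin on the work surface. World frame = base frame: x ahead of the robot, y to its left, z up, the work surface at z = 0. Lengths are in m, angles in rad, forces in N, time in s.
With the tool pointing down it reaches from about 0.425 to 0.925 m from the base axis. Payload 6.8 kg.
Tool frame: the origin (TCP) lies on the centre line of the jaws, within the pads' length; the fingertips stand 14 mm ahead of it and the grasp point (between the pads) lies 5 mm behind it; z points along the fingers, y is the line along which they close (so a half turn about z gives the same grasp; the last joint's range is limited). The gripper opens to 85 mm and grips with 20 to 120 N. Pads are 22 mm wide; open, the fingers measure 114 mm over their backs; the gripper's body (76 mm by 85 mm) begins 54 mm behind the grasp point. The pads swing forward as they close: fully open they stand 13 mm farther back than shut.
Start: joints at [1.039, 0.477, 0.022, 1.555, -0.011, 1.109, -0.083], TCP at [0.278, -0.615, 0.245] pointing down, gripper open.
Joint ranges: [-2.96, 2.96], [-0.34, 2.1], [-1.41, 1.46], [0.24, 2.44], [-1.37, 4.51], [0.17, 1.92], [-2.96, 2.96]. Speed limits (rad/s): [2.39, 2.39, 3.14, 3.14, 3.14, 3.14, 3.14].

### API

Orientations are given as a unit quaternion [w, x, y, z].
In Python, from station import bot gives the robot as it stands. The module is installed in compiled form; this text tells all that it offers.
- The arm moves only by the tool drive_tool, never from a script. Its argument "commands" is a list of rows, each an object with "hand": the opening, from 0 (shut) to 1 (fully open); "translation": the shift along the world's x, y, z in mm, a list of three; "angular": the turn, a rotation vector about the world's x, y, z in rad, a list of three. In form: [{"hand": hand, "translation": [tx, ty, tz], "angular": [ax, ay, az]}, ...]. A call has 1 to 12 rows; each row is the pose to reach, as a shift and turn from the pose commanded when the call began; what a row does not reach only later rows make up. A row lasts 1/8 s, in which the tool goes at most 62.5 mm and 10.7 degrees, less where a joint would pass 70% of its speed; a pose out of reach is approached as far as the arm can. A call with a gripper value outside its range is refused whole. The fingers move at their own pace and stop on an object; "force" is the grip in N (left out, the last holds). Time passes only in rows, so rows that repeat a pose let the fingers close. It gives the time, the measured TCP pose, the force, the opening and the grip force at its end, in the units of the state.
- bot.get_obs(): the state, without advancing time (a new reading comes with each control period).
- bot.read_camera(name): name is "scene" or "top" or "wrist"; returns the picture (420x560x3 uint8, red, green, blue); there is no depth.
- bot.camera_model(name): a dict with "fx", "fy", "cx", "cy" (pixels), "view" (4x4, takes a point from world to camera coordinates). Camera axes: x right, y up, looking along -z (the intrinsics and any distortion apply to the point x, -y, -z); pixel columns grow to the right and rows downward; lengths in m; the calibration is good to about 2 mm. A picture is of the moment at which its call begins: read the wrist's pose just before it. camera_model takes no time and is no camera call; for the wrist camera it gives the pose at the moment of the call.
- bot.hand_in(): hands the job in; it is judged then, once.
Trained networks look in the newest picture that a camera, given by its name, has taken for a name from the list of things; names that differ only in an ending like _2 or _b are one class to them, and where a whole thing is asked for, a point or a joint stands for the part that bears it (a point fixed in the world has none). Each returns a list of dicts, best first, with "score" (0 to 1); they miss things now and then, are a little off and sometimes report something else, mostly with a low value. They report only what shows in the picture. A call takes as long as a camera call. They do not tell look-alikes from the thing itself.
- bot.find_in(camera, query): "position" ([column, row] in pixels, amid what is visible of it).
- bot.outline_of(camera, query): "pixels" (420x560 bool, what is visible of it) and "position" ([column, row] in pixels, amid what is visible of it).
The state is a dict: "t": time; "q": joint angles; "joint_vel": joint speeds; "joint_torque": joint torques, N m; "eef_pos": TCP position; "tool_rot": TCP orientation; "contact_force": force on the tool from outside, world axes, zero at the start; "torque": the same for the moment, N m; "gripper_width": opening from 0.0 (shut) to 1.0 (fully open); "grasp_force": force on a finger pad.
Only numpy, scipy, OpenCV 4.12 (cv2) and the standard library are available. Lean on these libraries where they do the work, as an engineer would, in place of code of your own. Each camera call takes 0.05 s, during which the arm holds its last target. There are 200 camera calls.

### The job

Tidy the carving bench: lay each of the four loose tools (gouge, mallet, sharpening stone, finger plane) flat on the board that bears its own dark silhouette, so that it covers the silhouette, with the gouge's blade and the mallet's head pointing the way the silhouettes show. Set the tools down rather than dropping them, and leave all four at rest.

Things in the scene. Friction and masses are not known exactly. Their poses are not given: they have to be found in the camera images.
- gouge: Palm gouge lying flat, 150 mm long along its x: eight-sided pale wooden handle 26 wide and 26 high from x = -75 to +15, then brass ferrule and thin steel blade (9 to 16 wide, at height 13) to x = +75. Origin: mid-length, at underside level; x points to the cutting edge, z up. 0.07 kg, balanced near the origin. Grip across the handle, about x = -10.
- gouge_edge (a point): The gouge's cutting edge: the blade end, 75 mm from the gouge's origin along its +x, 13 mm above its underside.
- mallet: T-shaped wooden mallet lying flat, 150 mm long along x. Head 45 (x) by 76 (y) by 40 high, from x = +30 to +75. Handle 22 wide, 20 high, from x = -75 to the head, its underside 10 above the bench. Origin: mid-length, at the head's underside level; x points to the head, z up. 0.22 kg, balanced near x = +45. Grip across the handle close behind the head, about x = +14.
- mallet_head (a point): Centre of the mallet's head, 52.5 mm from the mallet's origin along its +x, 20 mm above its underside.
- stone: Sharpening stone, a long bar 120 (x) by 32 (y) by 22 high, grey below and reddish brown above. Origin: centre of its underside, x along its length, z up. About 0.18 kg. Either way round is the same.
- plane: Brass finger plane, a short thick oval (straight sides, half-round ends) 84 mm long (x), 46 wide (y). Upright brass sides 24 high; a dark wooden wedge and cross-bar on top, to 40 high, narrower than the body. Origin: centre of underside, x along its length, z up. 0.25 kg. Its silhouette is symmetric: either way round is right.
- gouge_outline: Plywood board 170 by 54 by 6 mm with the gouge's dark silhouette (broad handle part, narrow blade part). Origin: centre of the board's underside, silhouette centred on it. Fixed to the bench, its top 6 mm above it; z up. x runs along it, towards the silhouette's blade end.
- mallet_outline: Plywood board 170 by 96 by 6 mm with the mallet's dark T-shaped silhouette. Origin: centre of the board's underside, silhouette centred on it. Fixed to the bench, its top 6 mm above it; z up. x runs along the handle part, towards the head part.
- stone_outline: Plywood board 144 by 56 by 6 mm with the stone's dark silhouette, a long rectangle 126 by 38. Origin: centre of the board's underside, silhouette centred on it. Fixed to the bench, its top 6 mm above it; z up. x runs along it.
- plane_outline: Plywood board 110 by 72 by 6 mm with the plane's dark silhouette, a short oval 90 by 52. Origin: centre of the board's underside, silhouette centred on it. Fixed to the bench, its top 6 mm above it; z up. x runs along it.
Mind the look-alikes: they are no part of the job. Leave any pink or purple look-alike of the gouge alone.

How it is judged:
At the end, for the whole second after the job is handed in: Each tool flat (tilt < 0.1 rad), at rest and released on its own board: origin within 12 mm of the board's, long axis within 0.2 rad, underside 2 to 10 mm above the board's; gouge edge > 50 mm and mallet head > 30 mm towards the board's +x (horizontal distance between gouge and gouge_outline below 0.012 m and angle between the x axis of gouge and the x axis of gouge_outline, either way round below 0.2 rad and z of gouge in the frame of gouge_outline between 0.002 and 0.01 m and angle between each of gouge, mallet, stone, plane's own z axis and vertical below 0.1 rad and linear speed of each of gouge, mallet, stone, plane below 0.02 m/s and angular speed of each of gouge, mallet, stone, plane below 0.2 rad/s and horizontal distance between mallet and mallet_outline below 0.012 m and angle between the x axis of mallet and the x axis of mallet_outline, either way round below 0.2 rad and z of mallet in the frame of mallet_outline between 0.002 and 0.01 m and horizontal distance between stone and stone_outline below 0.012 m and angle between the x axis of stone and the x axis of stone_outline, either way round below 0.2 rad and z of stone in the frame of stone_outline between 0.002 and 0.01 m and horizontal distance between plane and plane_outline below 0.012 m and angle between the x axis of plane and the x axis of plane_outline, either way round below 0.2 rad and z of plane in the frame of plane_outline between 0.002 and 0.01 m and x of gouge_edge in the frame of gouge_outline above 0.05 m and x of mallet_head in the frame of mallet_outline above 0.03 m); the robot touches nothing.
It fails at once if the gouge is dropped or thrown (moves faster than 0.7 m/s while the fingers do not hold it) (linear speed of gouge above 0.7 m/s and contact force between the fingers and gouge below 0.05 N).
It fails at once if the mallet is dropped or thrown (moves faster than 0.7 m/s while the fingers do not hold it) (linear speed of mallet above 0.7 m/s and contact force between the fingers and mallet below 0.05 N).
It fails at once if the stone is dropped or thrown (moves faster than 0.7 m/s while the fingers do not hold it) (linear speed of stone above 0.7 m/s and contact force between the fingers and stone below 0.05 N).
It fails at once if the plane is dropped or thrown (moves faster than 0.7 m/s while the fingers do not hold it) (linear speed of plane above 0.7 m/s and contact force between the fingers and plane below 0.05 N).
It also fails if it takes over 112 s, if anything falls off the work surface, if the arm or the gripper's body presses on something with over 40 N, if the wrist force passes 120 N, or if a joint passes its speed limit or range.

## Working session

There is one attempt and no reset: what is moved stays moved. The work goes in short steps, Python scripts to look and compute and a tool call to move; the robot and the scene stay as the last step left them, time stands still between calls to the robot, and variables do not carry over. Pictures are saved under pics/ and viewed, at most 16 in all, crops included, and the job is handed in when it is done.

Besides the shell and the picture viewer there is one more tool, called after ">>>" as a command line: name --argument value ..., lists and objects as JSON in quotes. drive_tool: Moves the arm, as the interface text tells. Its arguments: {"type":"object","properties":{"commands":{"type":"array","items":{"type":"object","properties":{"hand":{"type":"number"},"translation":{"type":"array","items":{"type":"number"}},"angular":{"type":"array","items":{"type":"number"}}}}},"force":{"type":"number"}},"required":["commands"]}

```bash
mkdir -p pics
cat > h.py <<'E'
import numpy as np, cv2
from station import bot
def snap(cam,name=None):
    im=bot.read_camera(cam)
    if name: cv2.imwrite('pics/'+name,im[:,:,::-1])
    return im
def ray(m,px):
    V=np.array(m['view']);R=V[:3,:3];t=V[:3,3]
    d=np.array([(px[0]-m['cx'])/m['fx'],-(px[1]-m['cy'])/m['fy'],-1.0])
    return -R.T@t, R.T@d
def at_z(m,px,z):
    o,d=ray(m,px); return o+d*(z-o[2])/d[2]
E
python3 - <<'E'
from h import *
snap('scene','s1.png');snap('top','t1.png')
for c in('scene','top'):
    m=bot.camera_model(c);print({k:np.round(v,3).tolist() for k,v in m.items()})
o=bot.get_obs();print(o['t'],o['eef_pos'],o['tool_rot'],o['gripper_width'])
E
```

```text
{'fx': 461.46, 'fy': 461.46, 'cx': 286.717, 'cy': 213.194, 'view': [[0.438, 0.899, -0.001, -0.229], [-0.725, 0.354, 0.591, 0.286], [0.532, -0.258, 0.807, -1.813], [0.0, 0.0, 0.0, 1.0]]}
{'fx': 413.247, 'fy': 413.247, 'cx': 273.101, 'cy': 207.727, 'view': [[-0.014, -1.0, -0.021, 0.051], [0.984, -0.017, 0.175, -0.443], [-0.175, -0.019, 0.984, -1.15], [0.0, 0.0, 0.0, 1.0]]}
0.1 [ 0.2773959  -0.61481619  0.24442623] [-7.77818561e-04  9.77621416e-01  2.10370426e-01 -2.12713211e-04] 1.0018655607421327
```

View pics/t1.png

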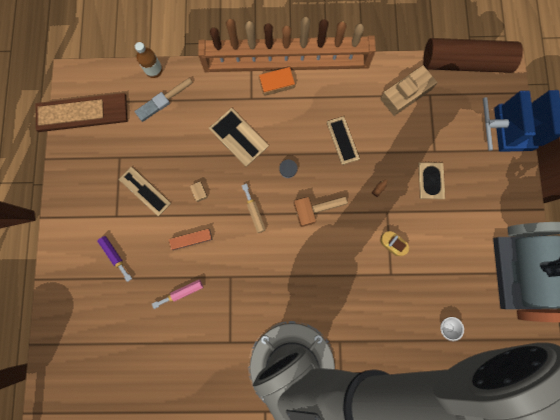

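View pics/s1.png

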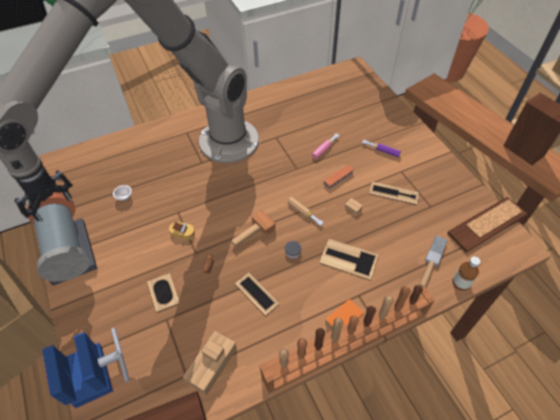

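```bash
cat >> h.py <<'E'
H=dict(gouge=.013,mallet=.025,stone=.022,plane=.02,gouge_outline=.006,mallet_outline=.006,stone_outline=.006,plane_outline=.006)
def measure(cam,n,all=False):
    m=bot.camera_model(cam); out=[]
    for r in bot.outline_of(cam,n)[:4 if all else 1]:
        ys,xs=np.nonzero(r['pixels'])
        if len(xs)<20: continue
        c=np.stack([xs,ys],1)
        P=np.array([at_z(m,p,H[n])[:2] for p in c])
        rc=cv2.minAreaRect((P*1000).astype(np.float32))
        b=cv2.boxPoints(rc); e=[b[1]-b[0],b[2]-b[1]]
        v=max(e,key=np.linalg.norm)
        out.append((n,round(r['score'],2),'px',np.round(r['position']).astype(int).tolist(),'ctr',np.round(rc[0],1).tolist(),'size',np.round(sorted(rc[1])[::-1]).astype(int).tolist(),'ang',round(float(np.arctan2(v[1],v[0])),3),'cen',np.round(P.mean(0)*1000,1).tolist()))
    return out
E
python3 - <<'E'
from h import *
im=snap('top')
for n in H:
    for r in measure('top',n,True): print(*r)
a=cv2.resize(im[100:270,90:460][:,:,::-1],None,fx=2.16,fy=2.16,interpolation=cv2.INTER_CUBIC);cv2.imwrite('pics/t2.png',a)
E
```

```text
gouge 0.96 px [115, 254] ctr [306.7, 503.8] size [154, 30] ang 0.658 cen [311.8, 507.3]
gouge 0.53 px [252, 215] ctr [449.6, 104.6] size [153, 31] ang 0.33 cen [438.5, 100.1]
mallet 0.57 px [312, 206] ctr [449.7, -96.0] size [152, 79] ang -1.264 cen [441.4, -76.5]
mallet 0.28 px [256, 213] ctr [448.6, 103.1] size [150, 25] ang 0.349 cen [438.5, 99.5]
stone 0.89 px [190, 239] ctr [358.5, 284.0] size [124, 38] ang -1.306 cen [359.4, 283.4]
stone 0.49 px [308, 208] ctr [449.9, -97.7] size [150, 79] ang -1.277 cen [442.2, -77.1]
plane 0.94 px [396, 243] ctr [336.7, -303.2] size [83, 49] ang 0.927 cen [336.0, -303.1]
gouge_outline 0.72 px [145, 190] ctr [508.2, 429.9] size [171, 58] ang 0.829 cen [507.1, 428.8]
mallet_outline 0.59 px [241, 135] ctr [674.6, 147.1] size [168, 94] ang 0.748 cen [673.5, 146.3]
stone_outline 0.79 px [340, 142] ctr [655.1, -170.7] size [142, 58] ang 0.306 cen [653.5, -172.2]
plane_outline 0.78 px [430, 182] ctr [523.8, -429.0] size [113, 76] ang -0.075 cen [523.0, -427.5]
plane_outline 0.23 px [314, 208] ctr [451.6, -99.4] size [155, 82] ang -1.306 cen [445.4, -78.0]
```

View pics/t2.png

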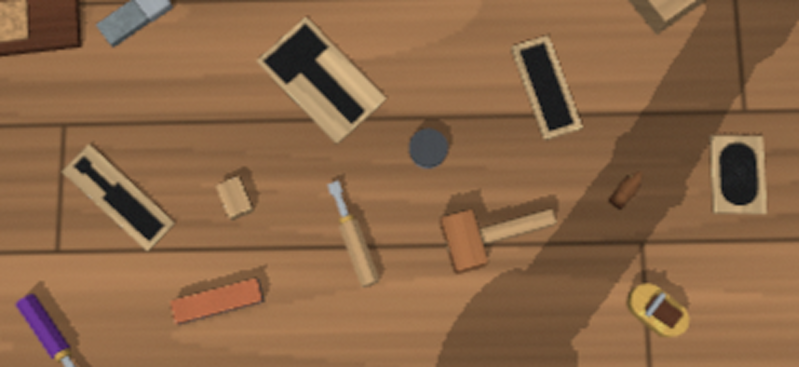

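>>> drive_tool --commands '[{"hand": 1, "translation": [30, 156, 0], "angular": [0, 0, 0.25]}, {"hand": 1, "translation": [30, 156, 0], "angular": [0, 0, 0.25]}, {"hand": 1, "translation": [30, 156, 0], "angular": [0, 0, 0.25]}, {"hand": 1, "translation": [60, 312, -25], "angular": [0, 0, 0.5]}, {"hand": 1, "translation": [60, 312, -25], "angular": [0, 0, 0.5]}, {"hand": 1, "translation": [60, 312, -25], "angular": [0, 0, 0.5]}, {"hand": 1, "translation": [60, 312, -25], "angular": [0, 0, 0.5]}, {"hand": 1, "translation": [60, 312, -25], "angular": [0, 0, 0.5]}]' --force 40

```text
t: 1.55
eef_pos: [0.3376, -0.3042, 0.2207]
tool_rot: [0.001, 0.895, 0.445, 0.0]
contact_force: [-0.5, -0.8, -0.1]
gripper_width: 0.997
grasp_force: 0.0
```

```bash
cat > look.py <<'E'
import sys
from h import *
o=bot.get_obs();q=o['tool_rot'];print(round(o['t'],2),np.round(o['eef_pos']*1000,1),'yaw',round(2*np.arctan2(q[2],q[1]),4),np.round(q,3),round(o['gripper_width'],3),'F',np.round(o['contact_force'],1))
snap('wrist',sys.argv[1])
m=bot.camera_model('wrist');V=np.array(m['view']);print('cam',np.round(-V[:3,:3].T@V[:3,3],3),'dir',np.round(-V[2,:3],2))
for n in sys.argv[2:]:
    for r in measure('wrist',n): print(*r)
E
python3 look.py w1.png plane plane_outline
```

```text
1.55 [ 337.6 -304.2  220.7] yaw 0.9232 [0.001 0.895 0.445 0.   ] 0.997 F [-0.5 -0.8 -0.1]
cam [ 0.387 -0.241  0.351] dir [-0.19 -0.25 -0.95]
plane 0.76 px [275, 178] ctr [337.7, -301.6] size [88, 48] ang 0.877 cen [338.0, -300.9]
plane_outline 0.69 px [500, 162] ctr [523.6, -425.8] size [113, 77] ang -0.028 cen [524.7, -424.9]
```

View pics/w1.png

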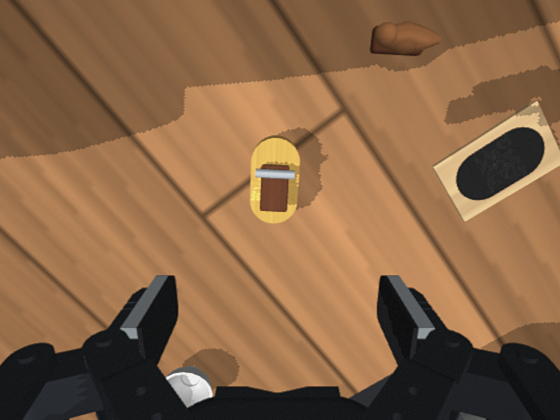

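>>> drive_tool --commands '[{"hand": 1, "translation": [0, 2.5, -60], "angular": [0, 0, -0.015]}, {"hand": 1, "translation": [0, 2.5, -120], "angular": [0, 0, -0.015]}, {"hand": 1, "translation": [0, 2.5, -170], "angular": [0, 0, -0.015]}, {"hand": 1, "translation": [0, 2.5, -203], "angular": [0, 0, -0.015]}, {"hand": 1, "translation": [0, 2.5, -203], "angular": [0, 0, -0.015]}, {"hand": 0.4, "translation": [0, 2.5, -203], "angular": [0, 0, -0.015]}, {"hand": 0.4, "translation": [0, 2.5, -203], "angular": [0, 0, -0.015]}, {"hand": 0.2, "translation": [0, 2.5, -203], "angular": [0, 0, -0.015]}, {"hand": 0.2, "translation": [0, 2.5, -203], "angular": [0, 0, -0.015]}, {"hand": 0.2, "translation": [0, 2.5, -203], "angular": [0, 0, -0.015]}]' --force 40

```text
t: 2.95
eef_pos: [0.3382, -0.3016, 0.0189]
tool_rot: [0.001, 0.899, 0.439, 0.0]
contact_force: [-0.5, 0.4, 6.6]
gripper_width: 0.532
grasp_force: 40.3
```

>>> drive_tool --commands '[{"hand": 0.2, "translation": [0, 0, 20], "angular": [0, 0, 0]}, {"hand": 0.2, "translation": [0, 0, 80], "angular": [0, 0, 0]}, {"hand": 0.2, "translation": [0, 0, 130], "angular": [0, 0, -0.15]}, {"hand": 0.2, "translation": [40, -30, 150], "angular": [0, 0, -0.3]}, {"hand": 0.2, "translation": [90, -60, 150], "angular": [0, 0, -0.48]}, {"hand": 0.2, "translation": [90, -60, 150], "angular": [0, 0, -0.66]}, {"hand": 0.2, "translation": [90, -60, 150], "angular": [0, 0, -0.84]}, {"hand": 0.2, "translation": [90, -60, 150], "angular": [0, 0, -0.95]}, {"hand": 0.2, "translation": [90, -60, 150], "angular": [0, 0, -0.95]}, {"hand": 0.2, "translation": [90, -60, 150], "angular": [0, 0, -0.95]}]'

```text
t: 4.2
eef_pos: [0.4275, -0.3607, 0.1677]
tool_rot: [0.0, 1.0, -0.02, 0.0]
contact_force: [-0.4, -0.1, -3.6]
gripper_width: 0.53
grasp_force: 43.0
```

```bash
python3 look.py w2.png plane_outline plane
```

```text
4.2 [ 427.5 -360.7  167.7] yaw -0.039 [ 0.    1.   -0.02  0.  ] 0.53 F [-0.4 -0.1 -3.6]
cam [ 0.508 -0.364  0.298] dir [-0.31  0.01 -0.95]
plane_outline 0.76 px [356, 69] ctr [521.0, -426.6] size [104, 73] ang -0.03 cen [524.2, -426.3]
plane 0.59 px [353, 70] ctr [520.3, -423.5] size [99, 70] ang -0.039 cen [523.3, -423.4]
```

View pics/w2.png

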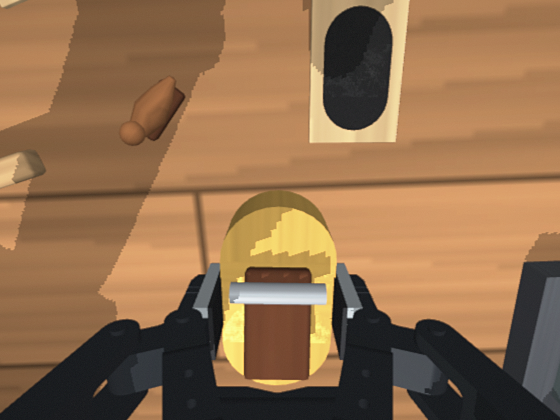

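>>> drive_tool --commands '[{"hand": 0.2, "translation": [48, -32, -30], "angular": [0, 0, 0]}, {"hand": 0.2, "translation": [96.5, -65, -60], "angular": [0, 0, -0.005]}, {"hand": 0.2, "translation": [96.5, -65, -100], "angular": [0, 0, -0.005]}, {"hand": 0.2, "translation": [96.5, -65, -125], "angular": [0, 0, -0.005]}, {"hand": 0.2, "translation": [96.5, -65, -136], "angular": [0, 0, -0.005]}, {"hand": 0.2, "translation": [96.5, -65, -142], "angular": [0, 0, -0.005]}, {"hand": 0.2, "translation": [96.5, -65, -142], "angular": [0, 0, -0.005]}, {"hand": 0.2, "translation": [96.5, -65, -142], "angular": [0, 0, -0.005]}]'

```text
t: 5.35
eef_pos: [0.5246, -0.4263, 0.0265]
tool_rot: [0.001, 1.0, -0.023, 0.001]
contact_force: [-0.9, 0.6, -2.5]
gripper_width: 0.526
grasp_force: 43.0
```

>>> drive_tool --commands '[{"hand": 0.75, "translation": [0, 0, 0], "angular": [0, 0, 0]}, {"hand": 0.85, "translation": [0, 0, 0], "angular": [0, 0, 0]}, {"hand": 0.85, "translation": [0, 0, 0], "angular": [0, 0, 0]}, {"hand": 0.85, "translation": [0, 0, 30], "angular": [0, 0, 0]}, {"hand": 1, "translation": [0, 0, 90], "angular": [0, 0, 0]}, {"hand": 1, "translation": [0, 0, 150], "angular": [0, 0, 0]}, {"hand": 1, "translation": [-60, 20, 180], "angular": [0, 0, 0]}, {"hand": 1, "translation": [-60, 20, 180], "angular": [0, 0, 0]}, {"hand": 1, "translation": [-60, 20, 180], "angular": [0, 0, 0]}]'

```text
t: 6.48
eef_pos: [0.464, -0.4059, 0.2057]
tool_rot: [0.0, 1.0, -0.023, 0.0]
contact_force: [0.3, 0.6, -0.7]
gripper_width: 0.999
grasp_force: 0.0
```

```bash
python3 look.py w3.png plane plane_outline
```

```text
6.47 [ 464.  -405.9  205.7] yaw -0.0467 [ 0.     1.    -0.023  0.   ] 0.999 F [ 0.3  0.6 -0.7]
cam [ 0.545 -0.41   0.335] dir [-0.31  0.02 -0.95]
plane 0.94 px [298, 114] ctr [523.8, -426.5] size [87, 48] ang -0.068 cen [525.5, -426.6]
plane_outline 0.63 px [267, 102] ctr [525.3, -425.8] size [110, 73] ang -0.041 cen [530.9, -424.8]
```

View pics/w3.png

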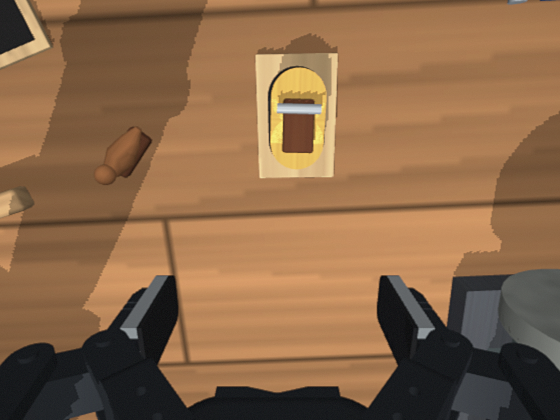

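>>> drive_tool --commands '[{"hand": 1, "translation": [-2, 30, 10], "angular": [0, 0, 0.17]}, {"hand": 1, "translation": [-4, 60, 10], "angular": [0, 0, 0.34]}, {"hand": 1, "translation": [-5, 90, 10], "angular": [0, 0, 0.51]}, {"hand": 1, "translation": [-7, 120, 10], "angular": [0, 0, 0.68]}, {"hand": 1, "translation": [-9, 150, 10], "angular": [0, 0, 0.85]}, {"hand": 1, "translation": [-10, 180, 10], "angular": [0, 0, 1.02]}, {"hand": 1, "translation": [-12, 210, 10], "angular": [0, 0, 1.19]}, {"hand": 1, "translation": [-14, 240, 10], "angular": [0, 0, 1.36]}, {"hand": 1, "translation": [-15, 270, 10], "angular": [0, 0, 1.53]}, {"hand": 1, "translation": [-17, 300, 10], "angular": [0, 0, 1.7]}, {"hand": 1, "translation": [-18, 322, 10], "angular": [0, 0, 1.87]}, {"hand": 1, "translation": [-18, 322, 10], "angular": [0, 0, 1.917]}]'

```text
t: 8.12
eef_pos: [0.4467, -0.0814, 0.2148]
tool_rot: [-0.001, 0.591, 0.807, 0.0]
contact_force: [0.6, -1.0, -0.5]
gripper_width: 1.0
grasp_force: 0.0
```

>>> drive_tool --commands '[{"hand": 1, "translation": [0, 0, 0], "angular": [0, 0, 0]}, {"hand": 1, "translation": [0, 0, 0], "angular": [0, 0, 0]}]'

```text
t: 8.38
eef_pos: [0.4464, -0.0839, 0.2149]
tool_rot: [-0.0, 0.594, 0.804, 0.0]
contact_force: [0.3, -0.0, -0.4]
gripper_width: 1.001
grasp_force: 0.0
```

```bash
python3 look.py w4.png mallet mallet_outline
```

```text
8.38 [446.4 -83.9 214.9] yaw 1.8695 [-0.     0.594  0.804  0.   ] 1.001 F [ 0.3 -0.  -0.4]
cam [ 0.424 -0.008  0.345] dir [ 0.09 -0.3  -0.95]
mallet 0.86 px [275, 156] ctr [447.0, -95.5] size [154, 80] ang -1.313 cen [439.3, -68.4]
mallet_outline 0.85 px [531, 42] ctr [628.2, 105.2] size [91, 49] ang -0.826 cen [626.5, 101.8]
```

View pics/w4.png

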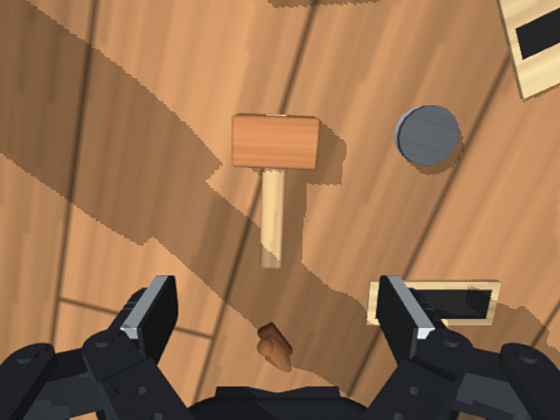

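Run:
```python
from h import *
m=bot.camera_model('wrist')
for p,z in (((274.5,180),.03),((270.5,265),.028),((276,116),.04),((276,142),.04)): print(p,np.round(at_z(m,p,z)*1000,1))
```

```text
(274.5, 180) [442.8 -79.2  30. ]
(270.5, 265) [ 464.7 -165.1   28. ]
(276, 116) [427.1 -23.4  40. ]
(276, 142) [433.5 -44.3  40. ]
```

>>> drive_tool --commands '[{"hand": 1, "translation": [-3.4, 0.5, -60], "angular": [0, 0, -0.045]}, {"hand": 1, "translation": [-3.4, 0.5, -120], "angular": [0, 0, -0.045]}, {"hand": 1, "translation": [-3.4, 0.5, -165], "angular": [0, 0, -0.045]}, {"hand": 1, "translation": [-3.4, 0.5, -194], "angular": [0, 0, -0.045]}, {"hand": 1, "translation": [-3.4, 0.5, -194], "angular": [0, 0, -0.045]}, {"hand": 0.3, "translation": [-3.4, 0.5, -194], "angular": [0, 0, -0.045]}, {"hand": 0.1, "translation": [-3.4, 0.5, -194], "angular": [0, 0, -0.045]}, {"hand": 0, "translation": [-3.4, 0.5, -194], "angular": [0, 0, -0.045]}, {"hand": 0, "translation": [-3.4, 0.5, -194], "angular": [0, 0, -0.045]}, {"hand": 0, "translation": [-3.4, 0.5, -194], "angular": [0, 0, -0.045]}, {"hand": 0, "translation": [-3.4, 0.5, -194], "angular": [0, 0, -0.045]}]' --force 70

```text
t: 9.9
eef_pos: [0.4431, -0.0836, 0.0223]
tool_rot: [0.001, 0.612, 0.791, 0.0]
contact_force: [-2.8, -0.1, 9.4]
gripper_width: 0.243
grasp_force: 68.5
```

>>> drive_tool --commands '[{"hand": 0, "translation": [0, 0, 15], "angular": [0, 0, 0]}, {"hand": 0, "translation": [0, 0, 60], "angular": [0, 0, 0]}, {"hand": 0, "translation": [0, 0, 110], "angular": [0, 0, 0]}, {"hand": 0, "translation": [40, 20, 160], "angular": [0, 0, -0.16]}, {"hand": 0, "translation": [80, 35, 190], "angular": [0, 0, -0.32]}, {"hand": 0, "translation": [120, 50, 190], "angular": [0, 0, -0.48]}, {"hand": 0, "translation": [160, 65, 190], "angular": [0, 0, -0.64]}, {"hand": 0, "translation": [200, 85, 190], "angular": [0, 0, -0.8]}, {"hand": 0, "translation": [230, 95, 190], "angular": [0, 0, -0.96]}, {"hand": 0, "translation": [247, 104, 190], "angular": [0, 0, -1.065]}, {"hand": 0, "translation": [247, 104, 190], "angular": [0, 0, -1.065]}, {"hand": 0, "translation": [247, 104, 190], "angular": [0, 0, -1.065]}]'

```text
t: 11.4
eef_pos: [0.6887, 0.0202, 0.2114]
tool_rot: [-0.0, 0.928, 0.372, -0.001]
contact_force: [-0.7, -0.4, -2.8]
gripper_width: 0.239
grasp_force: 69.1
```

```bash
python3 look.py w5.png mallet_outline mallet
```

```text
11.4 [688.7  20.2 211.4] yaw 0.7623 [-0.     0.928  0.372 -0.001] 0.239 F [-0.7 -0.4 -2.8]
cam [0.748 0.075 0.341] dir [-0.23 -0.21 -0.95]
mallet_outline 0.6 px [391, 292] ctr [682.2, -159.5] size [89, 59] ang 0.297 cen [687.1, -155.6]
mallet 0.82 px [278, 221] ctr [616.2, -49.8] size [287, 211] ang 0.767 cen [656.1, -11.5]
```

View pics/w5.png

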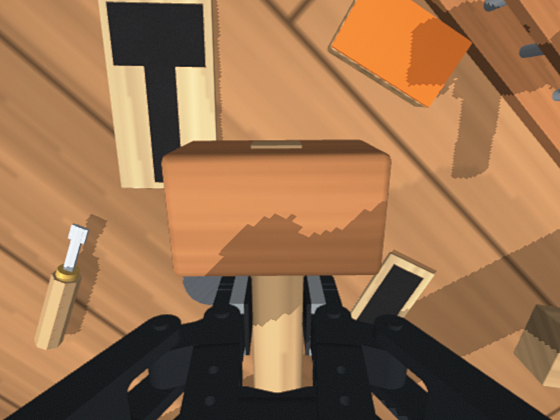

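Run:
```python
from h import *
m=bot.camera_model('wrist')
for p in ((106,3),(205,3),(113,67),(205,67),(145,67),(176,67),(155,182),(121,188),(99,0),(215,0),(216,140)): print(p,np.round(at_z(m,p,.006)*1000,1))
```

```text
(106, 3) [701.5 232.1   6. ]
(205, 3) [759.5 171.    6. ]
(113, 67) [663.9 198.3   6. ]
(205, 67) [720.7 138.6   6. ]
(145, 67) [683.6 177.6   6. ]
(176, 67) [702.8 157.4   6. ]
(155, 182) [605.3 106.7   6. ]
(121, 188) [577.  127.5   6. ]
(99, 0) [699.3 237.7   6. ]
(215, 0) [767.1 166.3   6. ]
(216, 140) [678.2  89.5   6. ]
```

>>> drive_tool --commands '[{"hand": 0, "translation": [-2, 50, 0], "angular": [0, 0, -0.017]}, {"hand": 0, "translation": [-4, 100, -20], "angular": [0, 0, -0.017]}, {"hand": 0, "translation": [-6.5, 136, -60], "angular": [0, 0, -0.017]}, {"hand": 0, "translation": [-6.5, 136, -110], "angular": [0, 0, -0.017]}, {"hand": 0, "translation": [-6.5, 136, -150], "angular": [0, 0, -0.017]}, {"hand": 0, "translation": [-6.5, 136, -172], "angular": [0, 0, -0.017]}, {"hand": 0, "translation": [-6.5, 136, -178], "angular": [0, 0, -0.017]}, {"hand": 0, "translation": [-6.5, 136, -182.5], "angular": [0, 0, -0.017]}, {"hand": 0, "translation": [-6.5, 136, -182.5], "angular": [0, 0, -0.017]}, {"hand": 0, "translation": [-6.5, 136, -182.5], "angular": [0, 0, -0.017]}]'

```text
t: 12.8
eef_pos: [0.684, 0.1569, 0.0301]
tool_rot: [0.0, 0.932, 0.363, 0.001]
contact_force: [-0.5, 0.8, -2.2]
gripper_width: 0.239
grasp_force: 69.1
```

>>> drive_tool --commands '[{"hand": 0.4, "translation": [0, 0, 0], "angular": [0, 0, 0]}, {"hand": 0.6, "translation": [0, 0, 0], "angular": [0, 0, 0]}, {"hand": 0.6, "translation": [0, 0, 0], "angular": [0, 0, 0]}, {"hand": 0.6, "translation": [0, 0, 0], "angular": [0, 0, 0]}, {"hand": 0.6, "translation": [0, 0, 40], "angular": [0, 0, 0]}, {"hand": 1, "translation": [0, 0, 100], "angular": [0, 0, 0]}, {"hand": 1, "translation": [0, 0, 160], "angular": [0, 0, 0]}, {"hand": 1, "translation": [-30, -30, 180], "angular": [0, 0, 0]}, {"hand": 1, "translation": [-50, -50, 180], "angular": [0, 0, 0]}, {"hand": 1, "translation": [-50, -50, 180], "angular": [0, 0, 0]}, {"hand": 1, "translation": [-50, -50, 180], "angular": [0, 0, 0]}]'

```text
t: 14.18
eef_pos: [0.6335, 0.1073, 0.2089]
tool_rot: [-0.0, 0.932, 0.364, 0.0]
contact_force: [0.3, 0.2, -0.1]
gripper_width: 1.003
grasp_force: 0.0
```

```bash
python3 look.py w6.png mallet mallet_outline
```

```text
14.18 [633.5 107.3 208.9] yaw 0.7442 [-0.     0.932  0.364  0.   ] 1.003 F [ 0.3  0.2 -0.1]
cam [0.693 0.162 0.339] dir [-0.23 -0.21 -0.95]
mallet 0.67 px [276, 70] ctr [675.9, 149.2] size [156, 81] ang 0.752 cen [697.6, 169.4]
mallet_outline 0.89 px [257, 142] ctr [672.5, 150.4] size [170, 98] ang 0.745 cen [660.3, 142.0]
```

View pics/w6.png

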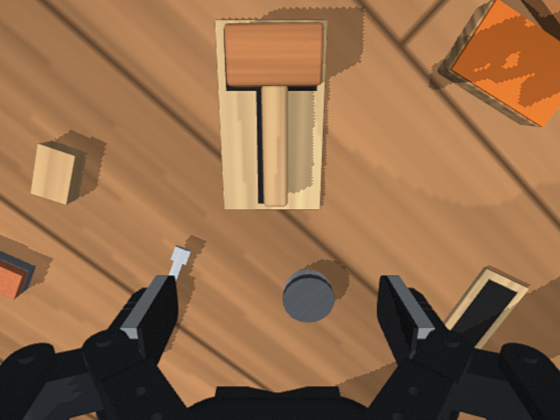

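>>> drive_tool --commands '[{"hand": 1, "translation": [-50, -2, 5], "angular": [0, 0, -0.1]}, {"hand": 1, "translation": [-100, -3, 10], "angular": [0, 0, -0.2]}, {"hand": 1, "translation": [-150, -5, 10], "angular": [0, 0, -0.3]}, {"hand": 1, "translation": [-194, -6.5, 10], "angular": [0, 0, -0.4]}, {"hand": 1, "translation": [-194, -6.5, 10], "angular": [0, 0, -0.4]}, {"hand": 1, "translation": [-194, -6.5, 10], "angular": [0, 0, -0.4]}, {"hand": 1, "translation": [-194, -6.5, 10], "angular": [0, 0, -0.4]}]'

```text
t: 15.2
eef_pos: [0.4405, 0.1006, 0.2189]
tool_rot: [-0.0, 0.985, 0.171, 0.0]
contact_force: [-0.4, -0.5, -0.5]
gripper_width: 1.001
grasp_force: 0.0
```

```bash
python3 look.py w7.png gouge gouge_outline
```

```text
15.2 [440.5 100.6 218.9] yaw 0.3441 [-0.     0.985  0.171  0.   ] 1.001 F [-0.4 -0.5 -0.5]
cam [0.516 0.127 0.349] dir [-0.29 -0.1  -0.95]
gouge 0.82 px [43, 310] ctr [210.4, 297.7] size [109, 34] ang -1.146 cen [211.4, 296.9]
gouge_outline 0.7 px [9, 53] ctr [471.1, 363.6] size [53, 26] ang 0.099 cen [470.5, 367.7]
```

View pics/w7.png

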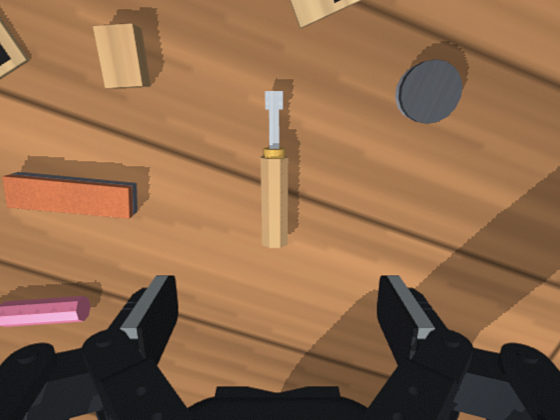

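Run:
```python
from h import *
m=bot.camera_model('wrist')
for p,z in (((274,91),.013),((274.5,247),.013),((274.5,154),.02)): print(p,np.round(at_z(m,p,z)*1000,1))
```

```text
(274, 91) [518.7 131.4  13. ]
(274.5, 247) [372.2  79.   13. ]
(274.5, 154) [465.6 112.1  20. ]
```

>>> drive_tool --commands '[{"hand": 1, "translation": [-3, 1.5, -60], "angular": [0, 0, 0]}, {"hand": 1, "translation": [-3, 1.5, -120], "angular": [0, 0, 0]}, {"hand": 1, "translation": [-3, 1.5, -170], "angular": [0, 0, 0]}, {"hand": 1, "translation": [-3, 1.5, -201], "angular": [0, 0, 0]}, {"hand": 1, "translation": [-3, 1.5, -201], "angular": [0, 0, 0]}, {"hand": 0.35, "translation": [-3, 1.5, -201], "angular": [0, 0, 0]}, {"hand": 0.1, "translation": [-3, 1.5, -201], "angular": [0, 0, 0]}, {"hand": 0, "translation": [-3, 1.5, -201], "angular": [0, 0, 0]}, {"hand": 0, "translation": [-3, 1.5, -201], "angular": [0, 0, 0]}, {"hand": 0, "translation": [-3, 1.5, -201], "angular": [0, 0, 0]}, {"hand": 0, "translation": [-3, 1.5, -201], "angular": [0, 0, 0]}]' --force 35

```text
t: 16.73
eef_pos: [0.4369, 0.1018, 0.0188]
tool_rot: [0.0, 0.985, 0.171, 0.001]
contact_force: [-1.5, 0.0, 8.8]
gripper_width: 0.297
grasp_force: 35.2
```

>>> drive_tool --commands '[{"hand": 0, "translation": [0, 0, 15], "angular": [0, 0, 0]}, {"hand": 0, "translation": [0, 0, 65], "angular": [0, 0, 0]}, {"hand": 0, "translation": [0, 0, 120], "angular": [0, 0, 0]}, {"hand": 0, "translation": [16, 45, 165], "angular": [0, 0, 0.1]}, {"hand": 0, "translation": [34, 90, 190], "angular": [0, 0, 0.2]}, {"hand": 0, "translation": [54, 140, 190], "angular": [0, 0, 0.3]}, {"hand": 0, "translation": [75, 195, 190], "angular": [0, 0, 0.4]}, {"hand": 0, "translation": [96, 251, 190], "angular": [0, 0, 0.486]}, {"hand": 0, "translation": [96, 251, 190], "angular": [0, 0, 0.486]}, {"hand": 0, "translation": [96, 251, 190], "angular": [0, 0, 0.486]}, {"hand": 0, "translation": [96, 251, 190], "angular": [0, 0, 0.486]}]'

```text
t: 18.1
eef_pos: [0.5323, 0.3509, 0.2082]
tool_rot: [0.001, 0.916, 0.402, -0.0]
contact_force: [-0.2, -0.2, -0.7]
gripper_width: 0.292
grasp_force: 34.7
```

```bash
python3 look.py w8.png gouge_outline gouge
```

```text
18.1 [532.3 350.9 208.2] yaw 0.8279 [ 0.001  0.916  0.402 -0.   ] 0.292 F [-0.2 -0.2 -0.7]
cam [0.587 0.41  0.338] dir [-0.21 -0.23 -0.95]
gouge_outline 0.85 px [195, 123] ctr [507.6, 433.5] size [169, 55] ang 0.825 cen [512.3, 438.5]
gouge 0.98 px [278, 264] ctr [481.0, 293.6] size [351, 66] ang 0.825 cen [479.6, 292.2]
```

View pics/w8.png

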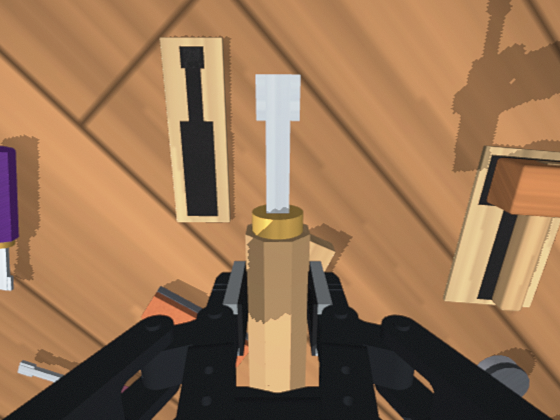

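>>> drive_tool --commands '[{"hand": 0, "translation": [-16, 37, 0], "angular": [0, 0, 0]}, {"hand": 0, "translation": [-32, 74, -30], "angular": [0, 0, 0]}, {"hand": 0, "translation": [-32, 74, -80], "angular": [0, 0, 0]}, {"hand": 0, "translation": [-32, 74, -130], "angular": [0, 0, 0]}, {"hand": 0, "translation": [-32, 74, -165], "angular": [0, 0, 0]}, {"hand": 0, "translation": [-32, 74, -177], "angular": [0, 0, 0]}, {"hand": 0, "translation": [-32, 74, -182.5], "angular": [0, 0, 0]}, {"hand": 0, "translation": [-32, 74, -182.5], "angular": [0, 0, 0]}, {"hand": 0, "translation": [-32, 74, -182.5], "angular": [0, 0, 0]}]'

```text
t: 19.38
eef_pos: [0.501, 0.4274, 0.0269]
tool_rot: [-0.0, 0.915, 0.403, 0.001]
contact_force: [-0.1, 1.2, -0.4]
gripper_width: 0.297
grasp_force: 34.7
```

>>> drive_tool --commands '[{"hand": 0.45, "translation": [0, 0, 0], "angular": [0, 0, 0]}, {"hand": 0.7, "translation": [0, 0, 0], "angular": [0, 0, 0]}, {"hand": 0.7, "translation": [0, 0, 0], "angular": [0, 0, 0]}, {"hand": 0.7, "translation": [0, 0, 0], "angular": [0, 0, 0]}, {"hand": 0.7, "translation": [0, 0, 40], "angular": [0, 0, 0]}, {"hand": 1, "translation": [0, 0, 100], "angular": [0, 0, 0]}, {"hand": 1, "translation": [0, 0, 160], "angular": [0, 0, 0]}, {"hand": 1, "translation": [-20, -30, 190], "angular": [0, 0, 0]}, {"hand": 1, "translation": [-20, -30, 190], "angular": [0, 0, 0]}, {"hand": 1, "translation": [-20, -30, 190], "angular": [0, 0, 0]}]'

```text
t: 20.62
eef_pos: [0.4802, 0.3965, 0.2147]
tool_rot: [0.0, 0.915, 0.403, -0.0]
contact_force: [-0.2, -0.0, -0.3]
gripper_width: 1.003
grasp_force: 0.0
```

```bash
python3 look.py w9.png gouge gouge_outline stone
```

```text
20.62 [480.2 396.5 214.7] yaw 0.8296 [ 0.     0.915  0.403 -0.   ] 1.003 F [-0.2 -0.  -0.3]
cam [0.535 0.456 0.344] dir [-0.21 -0.23 -0.95]
gouge 0.77 px [71, 200] ctr [304.2, 507.2] size [153, 31] ang 0.635 cen [316.7, 517.1]
gouge_outline 0.91 px [276, 103] ctr [506.8, 433.3] size [170, 56] ang 0.826 cen [516.8, 443.8]
stone 0.97 px [257, 318] ctr [363.6, 292.6] size [123, 45] ang -1.324 cen [363.2, 294.9]
```

View pics/w9.png

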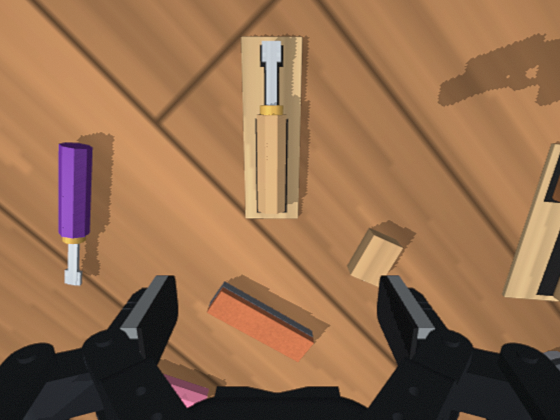

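Run:
```python
from h import *
m=bot.camera_model('wrist')
for p,z in (((271,41),.019),((271,213),.019),((271,110),.026),((272,160),.032)): 
    P=at_z(m,p,z)[:2]*1000-[507,433]; c,s=np.cos(.826),np.sin(.826); print(p,np.round([P@[c,s],P@[-s,c]],1))
```

```text
(271, 41) [79.2  0.8]
(271, 213) [-74.9   1.1]
(271, 110) [23.2  0.8]
(272, 160) [-20.   -0.2]
```

>>> drive_tool --commands '[{"hand": 1, "translation": [-24, -22, 5], "angular": [0, 0, 0.17]}, {"hand": 1, "translation": [-48, -44, 5], "angular": [0, 0, 0.34]}, {"hand": 1, "translation": [-72, -66, 5], "angular": [0, 0, 0.51]}, {"hand": 1, "translation": [-96, -88, 5], "angular": [0, 0, 0.68]}, {"hand": 1, "translation": [-120, -111, 5], "angular": [0, 0, 0.85]}, {"hand": 1, "translation": [-120, -111, 5], "angular": [0, 0, 0.99]}, {"hand": 1, "translation": [-120, -111, 5], "angular": [0, 0, 0.99]}, {"hand": 1, "translation": [-120, -111, 5], "angular": [0, 0, 0.99]}]'

```text
t: 21.82
eef_pos: [0.3604, 0.2861, 0.2201]
tool_rot: [-0.0, 0.615, 0.789, -0.0]
contact_force: [0.6, 0.1, -0.1]
gripper_width: 1.002
grasp_force: 0.0
```

```bash
python3 look.py w10.png stone
```

```text
21.82 [360.4 286.1 220.1] yaw 1.8172 [-0.     0.615  0.789 -0.   ] 1.002 F [ 0.6  0.1 -0.1]
cam [0.342 0.363 0.35 ] dir [ 0.08 -0.3  -0.95]
stone 0.71 px [275, 174] ctr [358.8, 290.5] size [121, 33] ang -1.322 cen [357.5, 293.6]
```

View pics/w10.png

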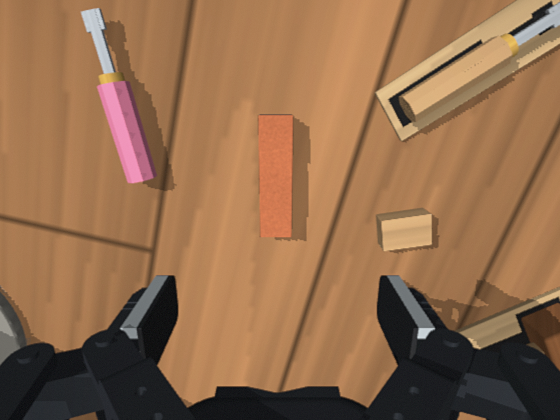

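>>> drive_tool --commands '[{"hand": 1, "translation": [-1.5, 3, -60], "angular": [0, 0, 0]}, {"hand": 1, "translation": [-1.5, 3, -120], "angular": [0, 0, 0]}, {"hand": 1, "translation": [-1.5, 3, -170], "angular": [0, 0, 0]}, {"hand": 1, "translation": [-1.5, 3, -203], "angular": [0, 0, 0]}, {"hand": 1, "translation": [-1.5, 3, -203], "angular": [0, 0, 0]}, {"hand": 0.4, "translation": [-1.5, 3, -203], "angular": [0, 0, 0]}, {"hand": 0.2, "translation": [-1.5, 3, -203], "angular": [0, 0, 0]}, {"hand": 0.1, "translation": [-1.5, 3, -203], "angular": [0, 0, 0]}, {"hand": 0.1, "translation": [-1.5, 3, -203], "angular": [0, 0, 0]}, {"hand": 0.1, "translation": [-1.5, 3, -203], "angular": [0, 0, 0]}]' --force 50

```text
t: 23.18
eef_pos: [0.3594, 0.2891, 0.0186]
tool_rot: [0.001, 0.614, 0.789, 0.001]
contact_force: [-1.1, -1.8, 8.7]
gripper_width: 0.36
grasp_force: 49.5
```

>>> drive_tool --commands '[{"hand": 0.1, "translation": [0, 0, 15], "angular": [0, 0, 0]}, {"hand": 0.1, "translation": [0, 0, 65], "angular": [0, 0, 0]}, {"hand": 0.1, "translation": [0, 0, 120], "angular": [0, 0, -0.16]}, {"hand": 0.1, "translation": [26, -43, 165], "angular": [0, 0, -0.32]}, {"hand": 0.1, "translation": [52, -86, 190], "angular": [0, 0, -0.48]}, {"hand": 0.1, "translation": [78, -130, 190], "angular": [0, 0, -0.64]}, {"hand": 0.1, "translation": [104, -174, 190], "angular": [0, 0, -0.8]}, {"hand": 0.1, "translation": [130, -217, 190], "angular": [0, 0, -0.96]}, {"hand": 0.1, "translation": [156, -260, 190], "angular": [0, 0, -1.12]}, {"hand": 0.1, "translation": [182, -304, 190], "angular": [0, 0, -1.28]}, {"hand": 0.1, "translation": [208, -348, 190], "angular": [0, 0, -1.42]}, {"hand": 0.1, "translation": [231, -386, 190], "angular": [0, 0, -1.52]}]'

```text
t: 24.68
eef_pos: [0.5899, -0.099, 0.2082]
tool_rot: [-0.0, 0.989, 0.147, 0.0]
contact_force: [0.7, 0.9, -1.0]
gripper_width: 0.36
grasp_force: 50.6
```

>>> drive_tool --commands '[{"hand": 0.1, "translation": [0, 0, 0], "angular": [0, 0, 0]}, {"hand": 0.1, "translation": [0, 0, 0], "angular": [0, 0, 0]}, {"hand": 0.1, "translation": [0, 0, 0], "angular": [0, 0, 0]}]'

```text
t: 25.05
eef_pos: [0.5891, -0.0956, 0.2076]
tool_rot: [-0.0, 0.989, 0.151, 0.0]
contact_force: [-0.6, -0.1, -1.6]
gripper_width: 0.364
grasp_force: 50.5
```

```bash
python3 look.py w11.png stone_outline stone
```

```text
25.05 [589.1 -95.6 207.6] yaw 0.3024 [-0.     0.989  0.151  0.   ] 0.364 F [-0.6 -0.1 -1.6]
cam [ 0.666 -0.072  0.338] dir [-0.3  -0.09 -0.95]
stone_outline 0.82 px [371, 134] ctr [655.0, -168.4] size [144, 57] ang 0.295 cen [659.7, -166.9]
stone 0.91 px [277, 258] ctr [491.8, -126.5] size [281, 80] ang 0.302 cen [509.8, -121.1]
```

View pics/w11.png

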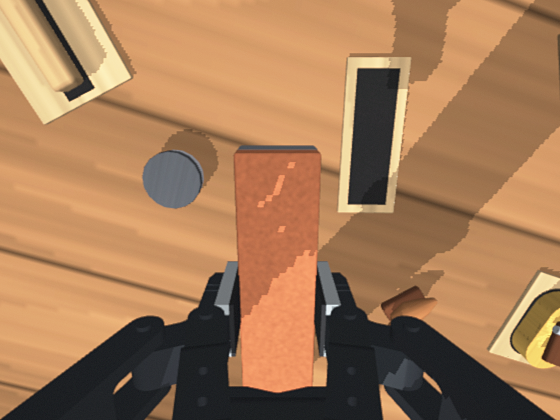

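Run:
```python
from h import *
m=bot.camera_model('wrist');t=bot.get_obs()['eef_pos']
for p,z in (((278,153),.211),((278,146),.189)):
    d=(at_z(m,p,z)-t)[:2]*1000;c,s=np.cos(.302),np.sin(.302);print(d@[c,s],d@[-s,c])
```

```text
60.841892391510136 -0.7414468733744146
60.364501580902754 -0.7635133299323668
```

>>> drive_tool --commands '[{"hand": 0.1, "translation": [33, -36, 0], "angular": [0, 0, 0]}, {"hand": 0.1, "translation": [65, -73, -30], "angular": [0, 0, -0.004]}, {"hand": 0.1, "translation": [65, -73, -80], "angular": [0, 0, -0.004]}, {"hand": 0.1, "translation": [65, -73, -130], "angular": [0, 0, -0.004]}, {"hand": 0.1, "translation": [65, -73, -165], "angular": [0, 0, -0.004]}, {"hand": 0.1, "translation": [65, -73, -177], "angular": [0, 0, -0.004]}, {"hand": 0.1, "translation": [65, -73, -182.5], "angular": [0, 0, -0.004]}, {"hand": 0.1, "translation": [65, -73, -182.5], "angular": [0, 0, -0.004]}, {"hand": 0.1, "translation": [65, -73, -182.5], "angular": [0, 0, -0.004]}]'

```text
t: 26.32
eef_pos: [0.6558, -0.1705, 0.0264]
tool_rot: [0.0, 0.989, 0.147, 0.001]
contact_force: [-0.7, -0.3, -1.5]
gripper_width: 0.364
grasp_force: 50.5
```

>>> drive_tool --commands '[{"hand": 0.5, "translation": [0, 0, 0], "angular": [0, 0, 0]}, {"hand": 0.7, "translation": [0, 0, 0], "angular": [0, 0, 0]}, {"hand": 0.7, "translation": [0, 0, 0], "angular": [0, 0, 0]}, {"hand": 0.7, "translation": [0, 0, 0], "angular": [0, 0, 0]}, {"hand": 0.7, "translation": [0, 0, 40], "angular": [0, 0, 0]}, {"hand": 1, "translation": [0, 0, 100], "angular": [0, 0, 0]}, {"hand": 1, "translation": [0, 0, 160], "angular": [0, 0, 0]}, {"hand": 1, "translation": [-30, 0, 190], "angular": [0, 0, 0]}, {"hand": 1, "translation": [-80, 0, 210], "angular": [0, 0, 0]}, {"hand": 1, "translation": [-80, 0, 210], "angular": [0, 0, 0]}, {"hand": 1, "translation": [-80, 0, 210], "angular": [0, 0, 0]}]'

```text
t: 27.7
eef_pos: [0.575, -0.1702, 0.235]
tool_rot: [0.0, 0.989, 0.147, 0.0]
contact_force: [-0.5, 0.8, -0.4]
gripper_width: 1.0
grasp_force: 0.0
```

```bash
python3 look.py w12.png stone stone_outline; python3 -c "
from h import *
im=snap('top');a=cv2.resize(im[100:270,90:460][:,:,::-1],None,fx=2.16,fy=2.16,interpolation=cv2.INTER_CUBIC);w=cv2.resize(cv2.imread('pics/w12.png')[:260],(480,223))
cv2.imwrite('pics/f.png',np.vstack([a,np.pad(w,((0,0),(0,a.shape[1]-480),(0,0)))]))"
```

```text
27.7 [ 575.  -170.2  235. ] yaw 0.2958 [0.    0.989 0.147 0.   ] 1.0 F [-0.5  0.8 -0.4]
cam [ 0.653 -0.147  0.364] dir [-0.3  -0.09 -0.95]
stone 0.96 px [302, 91] ctr [656.4, -170.9] size [122, 34] ang 0.303 cen [660.3, -169.5]
stone_outline 0.9 px [282, 90] ctr [654.7, -167.9] size [144, 56] ang 0.296 cen [658.5, -162.2]
```

View pics/f.png

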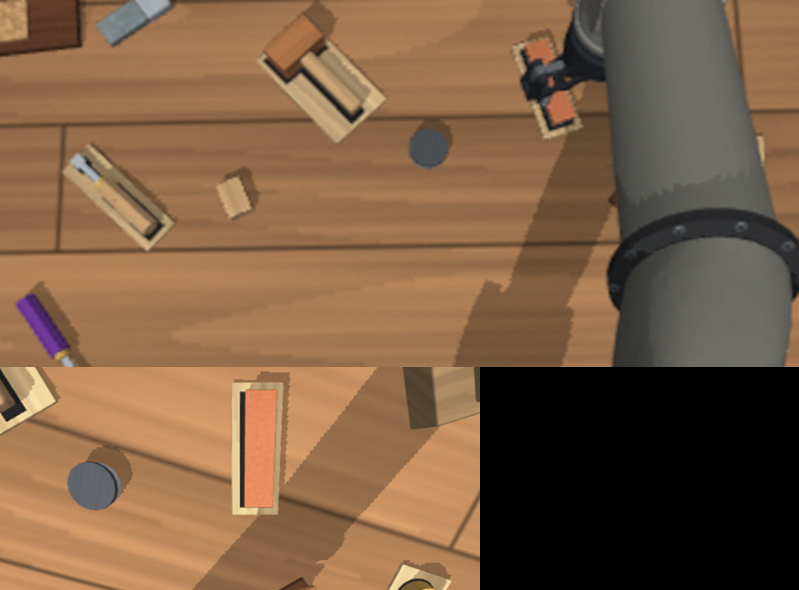

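All four tools are on their boards, within about 5 mm and correctly oriented, so I'm handing in.

```bash
python3 -c "
from station import bot
print(bot.hand_in())"
```

```text
the job is handed in; nothing more can be done
None
```

All four tools (gouge, mallet, stone, plane) lie on their own boards, each within about 5 mm of its silhouette, with blade and mallet head pointing the right way. I handed the job in at about 28 s, but the call returned no verdict.

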